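Clear the winder deck and hold the keyed spindle home

TASK

With the scraper block, wipe the three loose brass chips off the winder's deck into the trough along its edge (do not touch the chips with the fingers), and stand the scraper upright on the cart top again. Then take the keyed spindle from its wooden caddy, put it into the drive hub, turn it until its keys slip into the keyways, push it fully home against the spring and finish while still holding it pressed down, flange flush on the hub. Leave the other gear where it stands.

Things in the scene. Friction and masses are not known exactly. Their poses are not given: they have to be found in the camera images.
- deck: Bench winder, fixed: grey plate 150 (x) x 245 (y) x 18 mm flat on the cart top. Origin on the cart top, z up; the plate spans x = -75..75, y = -100..145 mm, top 18 mm up. Chips start at y = -85..-5, x = -36..36 mm; the hub stands near y = +105 mm; the plate is bare between.
- trough (a point): Middle of the floor of the open aluminium trough along the plate's -y edge (deck y = -160..-100 mm, same x width and axes as the deck); floor 3 mm, walls 12 mm above the cart top, so lower than the plate.
- hub_mouth (a point): Centre of the top face (73 mm above the cart) of the fixed upright hub, a steel collar 60 mm across, 55 high, with aluminium core. z up, x along its two opposite keyways. Bore 20 mm; keyways 9 mm wide, out to 16 mm from the axis, full depth. A spring pad 36 mm down resists the spindle's last 10 mm of travel, 4 N rising to 10 N, and lifts it if let go.
- spindle_grip (a point): Keyed spindle, 250 g, upright in the caddy's hole. This point: centre of its black bar grip, 44 (x) x 18 (y) x 38 (z) mm, z up. Under the grip a flange 48 mm across, 6 mm thick (top 19, underside 25 mm below this point, resting on the caddy). Home: flange on the hub's top face, this point 25 mm above that face.
- spindle_tip (a point): Lower end of the spindle's steel shaft, 71 mm below the grip centre, same axes; chamfered. Shaft 18 mm across, 46 mm long below the flange. Two opposite keys along +x and -x, in line with the bar grip's long side: 6 mm wide, out to 14 mm from the axis, from 14 mm above the tip up to the flange. Either way round fits.
- caddy: Wooden caddy block, fixed, 70 x 70 x 52 mm with an upright 36 mm hole; origin at the middle of its underside.
- scraper_mid (a point): Scraper block, about 180 g, standing upright on the cart top: a white foot 110 (x) x 24 (y) x 26 (z) mm with a wooden grip 60 (x) x 24 (y) x 40 mm on top, 66 mm high in all. This point is half-way up (33 mm above its underside); z up, x along the long side.
- chip0_mid (a point): Loose brass chip on the deck, about 20 x 14 x 6 mm, 12 g; this point is its centre.
- chip1_mid (a point): Loose brass chip on the deck, about 20 x 14 x 6 mm, 12 g; this point is its centre.
- chip2_mid (a point): Loose brass chip on the deck, about 20 x 14 x 6 mm, 12 g; this point is its centre.
- camera: Chrome twin-lens camera, 135 mm high, 80 mm wide; origin under its centre. Bystander.
- film_back: Black film back lying flat, 85 x 95 x 46 mm; origin under its centre. Bystander.
- mug: White mug of caps, 82 mm across, 92 mm high; origin under its centre. Bystander.
- blower: Blue blower bulb standing upright, 56 mm across, 98 mm high; origin under its centre. Bystander.
- lens: Black lens standing on end, 66 mm across, 68 mm high; origin under its centre. Bystander.
- light_meter: Grey light meter lying flat, 62 x 110 x 26 mm; origin under its centre. Bystander.
Mind the look-alikes: they are no part of the job. What is shaped like the part that bears spindle_grip but red or turquoise is not meant.

How it is judged:
On the way, in this order (a step that is already met when the one before it is completed fails the run):
1. all three chips lie in the trough (y of chip0_mid in the frame of deck between -0.165 and -0.1 m and x of chip0_mid in the frame of deck between -0.08 and 0.08 m and z of each of chip0_mid, chip1_mid, chip2_mid in the frame of deck below 0.0175 m and y of chip1_mid in the frame of deck between -0.165 and -0.1 m and x of chip1_mid in the frame of deck between -0.08 and 0.08 m and y of chip2_mid in the frame of deck between -0.165 and -0.1 m and x of chip2_mid in the frame of deck between -0.08 and 0.08 m), for 0.2 s.
2. the spindle is fully home in the hub (z of spindle_grip in the frame of hub_mouth between 0.015 and 0.0275 m and horizontal distance between spindle_grip and hub_mouth below 0.004 m and angle between the z axis of spindle_grip and the z axis of hub_mouth, either way round below 0.06 rad and angle between the x axis of spindle_grip and the x axis of hub_mouth, either way round below 0.16 rad), for 0.2 s.
At the end, for the whole second after the job is handed in: Spindle home: grip centre under 27.5 mm above hub top, within 4 mm of its axis, upright within 0.06 rad, keys aligned within 0.16 rad, still held, pressing hub and spring with over 5 N. All chips in the trough; scraper upright (0.15 rad) on the cart top (all of step 1 and all of step 2 and contact force between the fingers and spindle above 2 N and contact force between spindle and hub above 5 N and linear speed of each of spindle, scraper below 0.02 m/s and height (world z) of scraper_mid below 0.038 m and angle between scraper_mid's own z axis and vertical below 0.15 rad); the arm keeps its last pose, push and grip.
It fails at once if a bystander was moved more than 30 mm (distance of any of camera, film_back, mug, blower, lens, light_meter from where it was at the start of the episode above 0.03 m).
It fails at once if a chip was pushed with the fingers (contact force between the fingers and chip0 above 0.5 N or contact force between the fingers and chip1 above 0.5 N or contact force between the fingers and chip2 above 0.5 N).
It also fails if it takes over 67 s, if anything falls off the work surface, if the arm or the gripper's body presses on something with over 40 N, if the wrist force passes 120 N, or if a joint passes its speed limit or range.

ROBOT

A 7-joint arm with a two-finger parallel gripper is mounted at the origin on the work surface. World frame = base frame: x ahead of the robot, y to its left, z up, the work surface at z = 0. Lengths are in m, angles in rad, forces in N, time in s.
With the tool pointing down it reaches from about 0.425 to 0.925 m from the base axis. Payload 6.8 kg.
Tool frame: the origin (TCP) lies on the mounting face of the last link; the fingertips stand 173 mm ahead of it and the grasp point (between the pads) lies 155 mm ahead of it; z points along the fingers, y is the line along which they close (so a half turn about z gives the same grasp; the last joint's range is limited). The gripper opens to 85 mm and grips with 20 to 120 N. Pads are 22 mm wide; open, the fingers measure 114 mm over their backs; the gripper's body (76 mm by 85 mm) begins 54 mm behind the grasp point. The pads swing forward as they close: fully open they stand 13 mm farther back than shut.
Start: joints at [1.048, 0.477, 0.022, 1.555, -0.011, 1.109, -0.083], TCP at [0.272, -0.618, 0.405] pointing down, gripper open.
Joint ranges: [-2.96, 2.96], [-0.34, 2.1], [-1.41, 1.46], [0.24, 2.44], [-1.37, 4.51], [0.17, 1.92], [-2.96, 2.96]. Speed limits (rad/s): [2.39, 2.39, 3.14, 3.14, 3.14, 3.14, 3.14].

INTERFACE

Orientations are given as a unit quaternion [w, x, y, z].
In Python, from station import bot gives the robot as it stands. The module is installed in compiled form; this text tells all that it offers.
- The arm moves only by the shell command python3 -m pendant 'ROWS' [FORCE]. ROWS is JSON, a list of rows, each a list of 5 numbers: the finger opening in m, from 0 to 0.0854, then the shift along the tool's x, y, z in m, then the turn about the tool's z in degrees. In form: [[jaw, x, y, z, yaw], ...]. A call has 1 to 12 rows; each row shifts and turns the commanded pose from where the row before left it, along the tool's axes as they then stand; what a row does not reach is not made up. A row lasts 1/12 s, in which the tool goes at most 41.7 mm and 7.16 degrees, less where a joint would pass 70% of its speed; a pose out of reach is approached as far as the arm can. A call with a gripper value outside its range is refused whole. The fingers move at their own pace and stop on an object; FORCE is the grip in N (left out, the last holds). Time passes only in rows, so rows that do not move let the fingers close. It gives the time, the measured TCP pose, the force, the opening and the grip force at its end, in the units of the state.
- bot.get_obs(): the state, without advancing time (a new reading comes with each control period).
- bot.read_camera(name): name is "scene" or "top" or "wrist"; returns (picture, depth): 480x640x3 uint8, blue, green, red; 480x640 float32, m along the optical axis (not along the pixel's ray), 0 where there is no reading.
- bot.camera_model(name): a dict with "intrinsics" (3x3 intrinsics, pixels), "R" (3x3) and "t" (3): a world point X has camera coordinates R X + t. Camera axes: x right, y down, z forward; pixel columns grow to the right and rows downward; lengths in m; the calibration is good to about 2 mm. The wrist camera is an equidistant fisheye: a pixel r from the principal point sees the ray r / f radians off the axis. A picture is of the moment at which its call begins: read the wrist's pose just before it. camera_model takes no time and is no camera call; for the wrist camera it gives the pose at the moment of the call.
- bot.hand_in(): hands the job in; it is judged then, once.
Trained networks look in the newest picture that a camera, given by its name, has taken for a name from the list of things; names that differ only in an ending like _2 or _b are one class to them, and where a whole thing is asked for, a point or a joint stands for the part that bears it (a point fixed in the world has none). Each returns a list of dicts, best first, with "score" (0 to 1); they miss things now and then, are a little off and sometimes report something else, mostly with a low value. They report only what shows in the picture. A call takes as long as a camera call. They do not tell look-alikes from the thing itself.
- bot.boxes_of(name, camera): "at" ([column, row] in pixels, amid what is visible of it).
- bot.trace(name, camera): "mask" (480x640 bool, what is visible of it) and "at" ([column, row] in pixels, amid what is visible of it).
- bot.pinpoint(name, camera): "at" ([column, row] in pixels: a listed point, or the origin of a listed thing).
The state is a dict: "t": time; "q": joint angles; "joint_vel": joint speeds; "joint_torque": joint torques, N m; "eef_pos": TCP position; "tool_rot": TCP orientation; "contact_force": force on the tool from outside, world axes, zero at the start; "torque": the same for the moment, N m; "gripper_width": opening from 0.0 (shut) to 1.0 (fully open); "grasp_force": force on a finger pad.
Only numpy, scipy, OpenCV 4.12 (cv2) and the standard library are available. Lean on these libraries where they do the work, as an engineer would, in place of code of your own. Each camera call takes 0.05 s, during which the arm holds its last target. There are 200 camera calls.

## Working session

There is one attempt and no reset: what is moved stays moved. The work goes in short steps, Python scripts to look and compute and a shell command to move; the robot and the scene stay as the last step left them, time stands still between calls to the robot, and variables do not carry over. Pictures are saved under pics/ and viewed, at most 15 in all, crops included, and the job is handed in when it is done.

```bash
mkdir -p pics
cat > h.py <<'E'
import numpy as np, cv2
from station import bot
def ray(cam,px,m=None):
    m=m or bot.camera_model(cam); K=np.array(m["intrinsics"]);R=np.array(m["R"]);t=np.array(m["t"])
    u=(px[0]-K[0,2])/K[0,0]; v=(px[1]-K[1,2])/K[1,1]
    if cam=="wrist":
        r=np.hypot(u,v); d=np.array([u/r*np.sin(r),v/r*np.sin(r),np.cos(r)]) if r>1e-9 else np.array([0,0,1.])
    else:
        d=np.array([u,v,1.]); d/=np.linalg.norm(d)
    return -R.T@t, R.T@d
def onz(cam,px,z,m=None):
    o,d=ray(cam,px,m); return o+d*(z-o[2])/d[2]
def tri(rs):
    A=sum(np.eye(3)-np.outer(d,d) for o,d in rs); b=sum((np.eye(3)-np.outer(d,d))@o for o,d in rs)
    return np.linalg.solve(A,b)
def dep(cam,px,D,m=None):
    m=m or bot.camera_model(cam); o,d=ray(cam,px,m); z=D[int(round(px[1])),int(round(px[0]))]
    return o+d*z/(np.array(m["R"])@d)[2]
E
python3 - <<'E'
from h import *
np.set_printoptions(precision=4,suppress=True)
s=bot.get_obs(); print(s["t"],s["eef_pos"],s["tool_rot"])
im={}
for c in("scene","top"):
    im[c],D=bot.read_camera(c); cv2.imwrite(f"pics/{c}0.png",im[c]); m=bot.camera_model(c); print(c,-np.array(m["R"]).T@m["t"])
for n in "deck trough hub_mouth spindle_grip spindle_tip caddy scraper_mid chip0_mid".split():
    for c in("scene","top"):
        print(n,c,[(np.round(r["at"],1).tolist(),round(r["score"],2)) for r in bot.pinpoint(n,c)][:5])
print(bot.get_obs()["t"])
E
```

```text
0.0 [ 0.2719 -0.6175  0.4037] [-0.0009  0.9786  0.2059 -0.0003]
scene [ 1.4752 -0.7232  0.8582]
top [0.5199 0.0052 1.0171]
deck scene [([299.1, 270.8], 0.59)]
deck top [([392.9, 273.7], 0.62), ([337.3, 263.6], 0.52), ([269.1, 161.0], 0.31)]
trough scene [([286.4, 233.5], 0.71), ([294.3, 346.2], 0.66), ([260.8, 285.7], 0.64)]
trough top [([390.2, 275.7], 0.94)]
hub_mouth scene [([334.9, 234.7], 0.94)]
hub_mouth top [([283.9, 259.5], 0.59)]
spindle_grip scene [([368.2, 183.9], 0.8), ([403.6, 192.2], 0.67), ([372.0, 198.9], 0.65)]
spindle_grip top [([131.4, 280.4], 0.85), ([177.6, 291.1], 0.7), ([147.9, 342.9], 0.59)]
spindle_tip scene [([369.5, 204.2], 0.77), ([402.5, 208.9], 0.73), ([202.3, 377.5], 0.36)]
spindle_tip top [([145.4, 279.3], 0.9), ([161.3, 332.6], 0.9)]
caddy scene [([373.6, 222.1], 0.62)]
caddy top [([188.8, 290.3], 0.73), ([359.5, 268.9], 0.6)]
scraper_mid scene [([183.8, 293.8], 0.8), ([373.1, 223.7], 0.7)]
scraper_mid top [([485.1, 293.9], 0.76), ([191.3, 203.8], 0.55)]
chip0_mid scene [([302.2, 265.7], 0.59)]
chip0_mid top [([341.0, 260.6], 0.47)]
0.9
```

View pics/scene0.png

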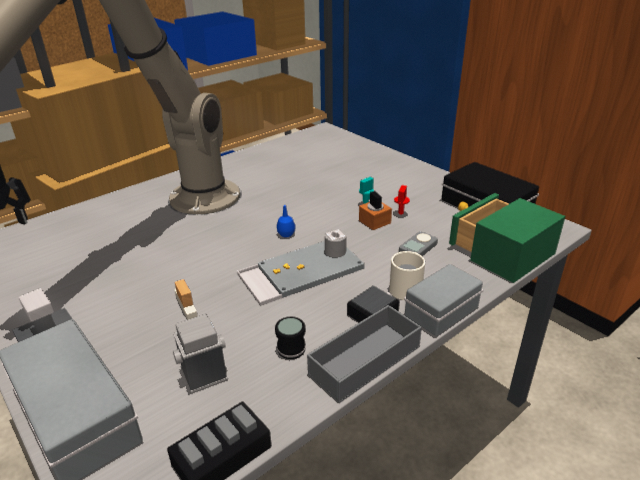

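View pics/top0.png

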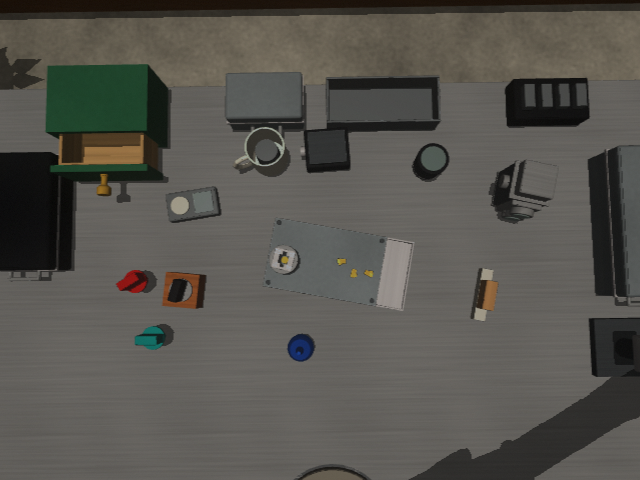

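The scene view shows the scraper at (185,295), chips at (276–301,268), hub at (335,240), and the black spindle in its caddy at (375,205). Red and turquoise look-alikes stand on either side of the spindle. In the top view the scraper is at (485,294), chips at (341,261), (354,273) and (369,273), trough at (395,275), hub at (284,260) and spindle at (180,290).

```bash
cat > m1.py <<'E'
from h import *
np.set_printoptions(precision=4,suppress=True)
im,D=bot.read_camera("top"); m=bot.camera_model("top"); print(m["intrinsics"][0][0])
hsv=cv2.cvtColor(im,cv2.COLOR_BGR2HSV)
P=lambda px,z:onz("top",px,z,m)
def rect(mask,z,name):
    ys,xs=np.nonzero(mask); pts=np.array([P((x,y),z)[:2] for x,y in zip(xs,ys)]).astype(np.float32)
    r=cv2.minAreaRect(pts*1000); print(name,"ctr",np.round(r[0],1),"size",np.round(r[1],1),"ang",round(r[2],1)); return r
def win(x0,x1,y0,y1):
    w=np.zeros(im.shape[:2],bool); w[y0:y1,x0:x1]=1; return w
# scraper grip top
o=(hsv[...,0]<25)&(hsv[...,1]>110)&(hsv[...,2]>90)
rect(o&win(465,510,255,335),.066,"scr grip(orange incl side)")
for n,z,w in(("scraper_mid",.026,None),("deck",.018,None),("spindle_grip",.1,None)):
    for c in("top",):
        for r in bot.trace(n,c)[:2]:
            print(n,r["at"],round(r["score"],2)); rect(r["mask"],z,n)
y=(hsv[...,0]>15)&(hsv[...,0]<35)&(hsv[...,1]>120)&(hsv[...,2]>120)&win(325,385,245,290)
k,l,st,c=cv2.connectedComponentsWithStats(y.astype(np.uint8))
print("chips",[(P(c[i],.024),st[i,4]) for i in range(1,k)])
# deck screws
for p in((279,222),(382,241),(372,301),(268,283)): print("screw",P(p,.018))
for p in((413,242),(403,310)): print("trough corner",P(p,.012))
print("hub",P((283.9,259.5),.073), "depth pts", [dep("top",p,D,m) for p in((283,249),(320,280),(487,289),(177,287),(195,300))])
pr={n:(t,s) for n,t,s in(("scraper",(485.1,293.9),(183.8,293.8)),("hub",(283.9,259.5),(334.9,234.7)),("spin",(177.6,291.1),(372,198.9)))}
for n,(t,s) in pr.items(): print(n,tri([ray("top",t,m),ray("scene",s)]))
big=cv2.resize(im[200:350,150:510],None,fx=2.2,fy=2.2,interpolation=2); cv2.imwrite("pics/top1.png",big)
E
python3 m1.py
```

```text
465.4089099170953
scr grip(orange incl side) ctr [ 475.  -327.7] size [22.6 58.9] ang 78.2
scraper_mid [484.8, 293.7] 0.76
scraper_mid ctr [ 474.3 -331.6] size [ 48.5 109.8] ang 75.3
scraper_mid [181.7, 291.7] 0.68
scraper_mid ctr [493.2 314. ] size [50.8 46.4] ang 89.2
deck [345.5, 265.0] 0.95
deck ctr [545.9 -23.7] size [308.1 154.2] ang 79.4
spindle_grip [133.5, 280.5] 0.86
spindle_grip ctr [510.1 382.9] size [44.  57.2] ang 41.9
spindle_grip [179.9, 288.6] 0.83
spindle_grip ctr [493.2 291.8] size [44.9 39. ] ang 89.2
chips [(array([ 0.55  , -0.0289,  0.024 ]), np.int32(37)), (array([ 0.5236, -0.0546,  0.024 ]), np.int32(38)), (array([ 0.5238, -0.0871,  0.024 ]), np.int32(38))]
screw [0.636  0.1039 0.018 ]
screw [ 0.5917 -0.1175  0.018 ]
screw [ 0.4638 -0.0932  0.018 ]
screw [0.5052 0.1283 0.018 ]
trough corner [ 0.589  -0.1852  0.012 ]
trough corner [ 0.4434 -0.1597  0.012 ]
hub [0.553 0.089 0.073] depth pts [array([0.5743, 0.0906, 0.074 ]), array([0.51  , 0.017 , 0.0173]), array([ 0.4876, -0.3212,  0.0698]), array([0.501 , 0.2987, 0.0945]), array([0.4729, 0.2748, 0.052 ])]
scraper [ 0.4757 -0.3274  0.0437]
hub [0.5531 0.0891 0.0733]
spin [0.4899 0.2979 0.0818]
```

```bash
python3 -m pendant '[[0.085,0.0303,-0.0184,0.0104,0],[0.085,0.0303,-0.0184,0.0104,0],[0.085,0.0303,-0.0184,0.0104,0],[0.085,0.0303,-0.0184,0.0104,0],[0.085,0.0303,-0.0184,0.0104,0],[0.085,0.0303,-0.0184,0.0104,0],[0.085,0.0303,-0.0184,0.0104,0],[0.085,0.0303,-0.0184,0.0104,0],[0.085,0.0303,-0.0184,0.0104,0],[0.085,0.0303,-0.0184,0.0104,0]]' 60; python3 -m pendant '[[0.085,0,0,0,7],[0.085,0,0,0,7],[0.085,0,0,0,7],[0.085,0,0,0,7],[0.085,0,0,0,7],[0.085,0,0,0,0],[0.085,0,0,0,0]]'
cat > look.py <<'E'
import sys
from h import *
np.set_printoptions(precision=4,suppress=True)
s=bot.get_obs(); q=s["tool_rot"]; a=np.degrees(2*np.arctan2(q[2],q[1])); print("t",s["t"],"tcp",np.array(s["eef_pos"]),"a",round(a,2))
m=bot.camera_model("wrist"); im,D=bot.read_camera("wrist"); cv2.imwrite(f"pics/{sys.argv[1]}.png",im)
for arg in sys.argv[2:]:
    n,z=arg.split(":")
    for r in bot.pinpoint(n,"wrist")[:3]: print(n,np.round(r["at"],1),round(r["score"],2),onz("wrist",r["at"],float(z),m))
E
python3 look.py w1 scraper_mid:0.033
```

```text
t: 1.93
eef_pos: [0.476, -0.3259, 0.3005]
tool_rot: [0.0, 0.979, 0.206, 0.0]
contact_force: [0.5, -0.2, -0.4]
gripper_width: 0.996
grasp_force: 0.0
t: 2.52
eef_pos: [0.4754, -0.3271, 0.3008]
tool_rot: [0.0, 0.995, -0.096, 0.0]
contact_force: [-0.0, -0.0, -1.5]
gripper_width: 0.994
grasp_force: 0.0
t 2.5167 tcp [ 0.4754 -0.3271  0.3008] a -11.01
```

View pics/w1.png

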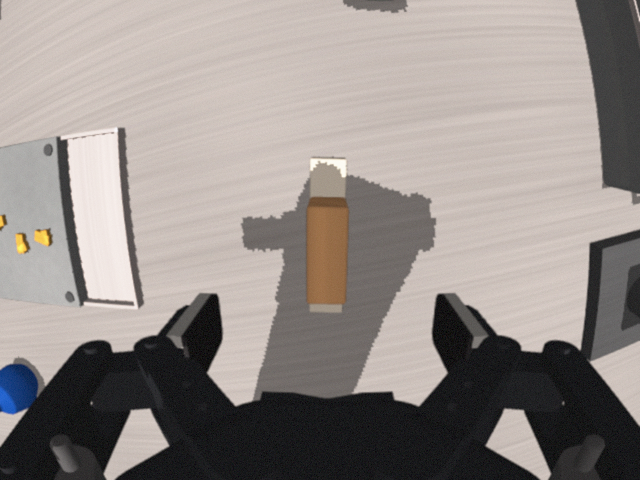

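The wrist view shows the scraper's wooden grip from (307,200) to (348,303), upright in the image, with the foot aligned to the tool.

Run:
```python
from h import *
np.set_printoptions(precision=4,suppress=True)
m=bot.camera_model("wrist"); s=bot.get_obs(); tcp=np.array(s["eef_pos"]); a=np.radians(-11.0)
ex=np.array([np.cos(a),np.sin(a),0]); ey=np.array([np.sin(a),-np.cos(a),0])
im=cv2.imread("pics/w1.png"); hsv=cv2.cvtColor(im,cv2.COLOR_BGR2HSV)
k=((hsv[...,0]<20)&(hsv[...,1]>110)); k[:,:280]=0;k[:,380:]=0; k[330:]=0
ys,xs=np.nonzero(k)
P=np.array([onz("wrist",(x,y),.066,m) for x,y in zip(xs,ys)])-tcp
X,Y=P@ex,P@ey; print("x",X.min(),X.max(),"y",Y.min(),Y.max())
for x0 in np.arange(X.min()+.005,X.max(),.01):
    w=abs(X-x0)<.002; print(round(x0,3),Y[w].min(),Y[w].max())
for p in((311,157),(347,157)):
    q=onz("wrist",p,.026,m)-tcp; print("foot end",q@ex,q@ey)
for p in((311,312),(341,312)):
    q=onz("wrist",p,.026,m)-tcp; print("foot near end",q@ex,q@ey)
for p in((61,136),(123,128),(141,306),(82,306)):
    print("trough corners",onz("wrist",p,.012,m))
```

```text
x -0.028850728500267025 0.03462406884521563 y -0.01162199862284302 0.011779619653975759
-0.024 -0.011595293124177324 0.011156352682251229
-0.014 -0.011406176173867877 0.011020549294311297
-0.004 -0.011224935882629277 0.011443420612113628
0.006 -0.011053731235710603 0.011303917968225267
0.016 -0.010902907164165396 0.011741389403758002
0.026 -0.010771079306573858 0.011623447088431176
foot end 0.055630145179322375 -0.009992759712782837
foot end 0.055632239630149176 0.013468368828603245
foot near end -0.054774000186679724 -0.011292947304544559
foot near end -0.05477550012000705 0.010546097723763706
trough corners [ 0.6003 -0.1283  0.012 ]
trough corners [ 0.587  -0.1918  0.012 ]
trough corners [ 0.4444 -0.1624  0.012 ]
trough corners [ 0.4525 -0.0962  0.012 ]
```

```bash
python3 -m pendant '[[0.085,0,0,0.03,0.9],[0.085,0,0,0.03,0],[0.085,0,0,0.025,0],[0.085,0,0,0.011,0],[0.085,0,0,0,0],[0,0,0,0,0],[0,0,0,0,0],[0,0,0,0,0],[0,0,0,0,0],[0,0,0,0,0],[0,0,0,0,0],[0,0,0,0,0]]' 60; python3 -m pendant '[[0,0,0,0,0],[0,0,0,0,0],[0,0,0,0,0]]'
```

```text
t: 3.62
eef_pos: [0.4756, -0.3274, 0.2058]
tool_rot: [0.0, 0.994, -0.106, 0.001]
contact_force: [-1.5, 1.4, 7.0]
gripper_width: 0.273
grasp_force: 59.6
t: 3.87
eef_pos: [0.4756, -0.3275, 0.2058]
tool_rot: [0.0, 0.994, -0.106, 0.001]
contact_force: [-0.6, 0.8, 7.1]
gripper_width: 0.271
grasp_force: 59.6
```

```bash
python3 -m pendant '[[0,0,0,-0.032,0],[0,0,0,-0.032,0],[0,0,0,0,-0.9],[0,0.0003,-0.0387,0,0],[0,0.0003,-0.0387,0,0],[0,0.0003,-0.0387,0,0],[0,0.0003,-0.0387,0,0],[0,0.0003,-0.0387,0,0],[0,0.0003,-0.0387,0,0],[0,0.0003,-0.0387,0,0],[0,0.0003,-0.0387,0,0],[0,0.0003,-0.0387,0,0]]'; python3 -m pendant '[[0,0,0,0,0],[0,0,0,0,0],[0,0,0,0,0]]'; python3 look.py w2 chip0_mid:0.021 scraper_mid:0.097 hub_mouth:0.073
```

```text
t: 4.87
eef_pos: [0.5456, 0.0157, 0.2686]
tool_rot: [0.0, 0.995, -0.098, -0.0]
contact_force: [0.6, -0.4, -2.1]
gripper_width: 0.271
grasp_force: 59.6
t: 5.12
eef_pos: [0.5454, 0.0136, 0.2684]
tool_rot: [0.0, 0.995, -0.098, -0.0]
contact_force: [0.3, -1.0, -1.8]
gripper_width: 0.277
grasp_force: 59.4
t 5.1167 tcp [0.5454 0.0136 0.2684] a -11.2
chip0_mid [391.7 233.6] 0.7 [ 0.5483 -0.0276  0.021 ]
hub_mouth [170.2 294.1] 0.72 [0.5534 0.0935 0.073 ]
```

View pics/w2.png

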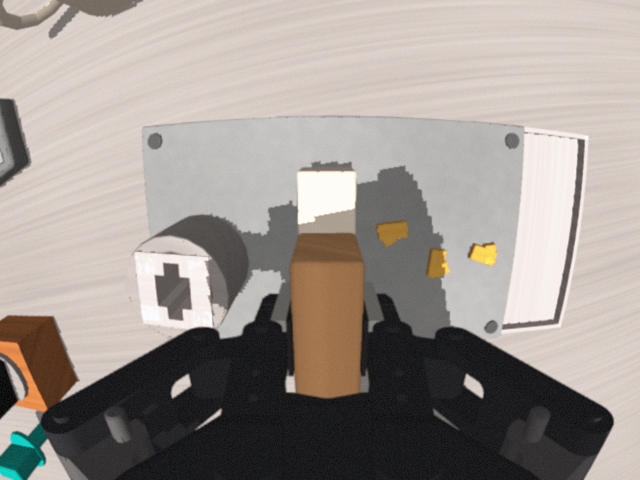

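The wrist view shows the scraper foot well clear, with the chips right of it at (392,233), (438,264) and (484,253). The hub with its keyway cross is at (172,292).

```bash
python3 -m pendant '[[0,0,0,0.02,0],[0,0,0,0.015,0],[0,0,0,0.006,0],[0,0,0,0.002,0],[0,0,0,0,0],[0,0,0,0,0]]'; python3 -m pendant '[[0,0,0,0.001,0],[0,0,0,0,0],[0,0,0,0,0]]'
```

```text
t: 5.82
eef_pos: [0.546, 0.0135, 0.2263]
tool_rot: [-0.0, 0.995, -0.098, 0.0]
contact_force: [-0.3, -0.7, -1.5]
gripper_width: 0.273
grasp_force: 59.7
t: 6.07
eef_pos: [0.5459, 0.0138, 0.2252]
tool_rot: [-0.0, 0.995, -0.098, 0.0]
contact_force: [0.5, 0.2, -1.7]
gripper_width: 0.273
grasp_force: 59.7
```

```bash
python3 -m pendant '[[0,0,0,0.0006,0],[0,0,0.012,0,0],[0,0,0.013,0,0],[0,0,0.013,0,0],[0,0,0.013,0,0],[0,0,0.013,0,0],[0,0,0.013,0,0],[0,0,0.013,0,0],[0,0,0.013,0,0],[0,0,0.013,0,0],[0,0,0.01,0,0],[0,0,0.008,0,0]]'; python3 -m pendant '[[0,0,0.004,0,0],[0,0,0,0,0],[0,0,0,0,0]]'; python3 look.py w3 chip0_mid:0.006
```

```text
t: 7.07
eef_pos: [0.5192, -0.1192, 0.2241]
tool_rot: [0.0, 0.995, -0.098, -0.0]
contact_force: [-0.6, -0.3, -1.7]
gripper_width: 0.273
grasp_force: 59.5
t: 7.32
eef_pos: [0.519, -0.1213, 0.2241]
tool_rot: [-0.0, 0.995, -0.098, 0.0]
contact_force: [0.8, 0.7, -2.4]
gripper_width: 0.273
grasp_force: 59.5
t 7.3167 tcp [ 0.519  -0.1213  0.2241] a -11.22
```

View pics/w3.png

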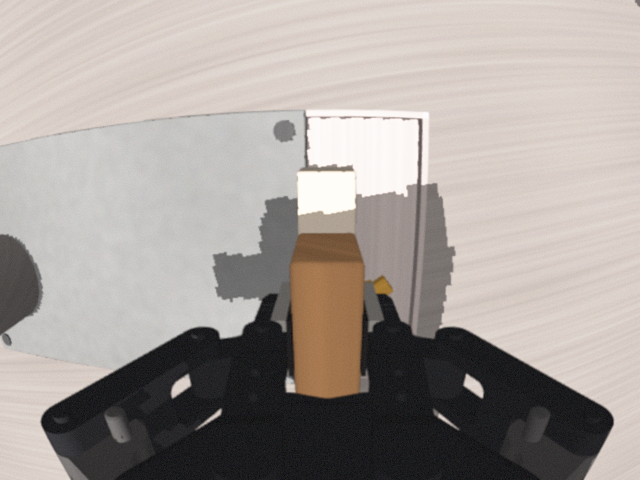

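The plate is bare and one chip shows in the trough at (383,286); the others are hidden by the gripper. I'll move the scraper back and look again.

```bash
python3 -m pendant '[[0,0,0,-0.02,0],[0,0,0,-0.015,0],[0,-0.0004,0.035,0,0],[0,-0.0004,0.035,0,0],[0,-0.0004,0.035,0,0],[0,-0.0004,0.035,0,0],[0,-0.0004,0.035,0,0],[0,-0.0004,0.035,0,0],[0,0,0,0,0],[0,0,0,0,0]]'; python3 look.py w4 chip0_mid:0.006
```

```text
t: 8.25
eef_pos: [0.4748, -0.329, 0.259]
tool_rot: [0.0, 0.995, -0.1, -0.0]
contact_force: [0.4, 0.8, -2.1]
gripper_width: 0.271
grasp_force: 59.9
t 8.25 tcp [ 0.4748 -0.329   0.259 ] a -11.46
chip0_mid [ 52.  234.9] 0.53 [ 0.5254 -0.1265  0.006 ]
```

View pics/w4.png

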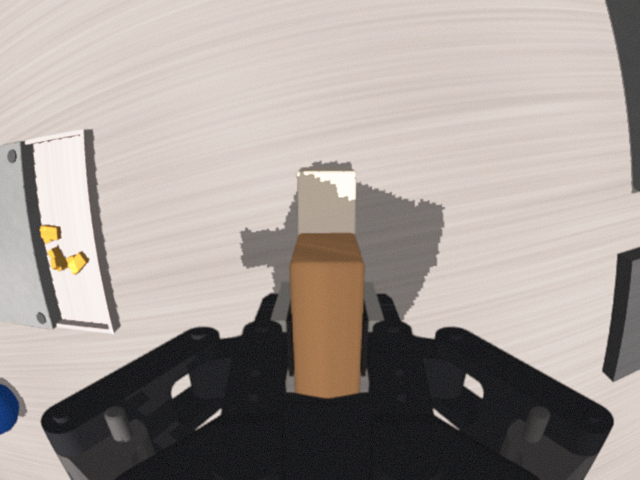

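All three chips lie in the trough, at (50,233), (56,260) and (77,263). Next I set the scraper down.

```bash
python3 -m pendant '[[0,0,0,0.025,0],[0,0,0,0.018,0],[0,0,0,0.007,0],[0,0,0,0.002,0],[0,0,0,0,0],[0,0,0,0,0],[0,0,0,0,0]]'
```

```text
t: 8.93
eef_pos: [0.4762, -0.3269, 0.2079]
tool_rot: [0.0, 0.995, -0.098, 0.001]
contact_force: [0.6, 0.0, -1.3]
gripper_width: 0.274
grasp_force: 59.7
```

```bash
python3 -m pendant '[[0,0,0,0.0015,0],[0,0,0,0.001,0],[0,0,0,0,0],[0,0,0,0,0]]'
```

```text
t: 9.27
eef_pos: [0.4759, -0.3272, 0.2058]
tool_rot: [0.0, 0.995, -0.098, 0.001]
contact_force: [-1.7, 2.1, 7.4]
gripper_width: 0.272
grasp_force: 60.7
```

```bash
python3 -m pendant '[[0.085,0,0,0,0],[0.085,0,0,0,0],[0.085,0,0,0,0],[0.085,0,0,0,0],[0.085,0,0,0,0],[0.085,0,0,0,0],[0.085,0,0,0,0],[0.085,0,0,-0.035,0],[0.085,0,0,-0.04,0],[0.085,0,0,-0.04,0]]'; python3 -m pendant '[[0.085,-0.0067,-0.0383,0,0],[0.085,-0.0067,-0.0383,0,0],[0.085,-0.0067,-0.0383,0,0],[0.085,-0.0067,-0.0383,0,0],[0.085,-0.0067,-0.0383,0,0],[0.085,-0.0067,-0.0383,0,0],[0.085,-0.0067,-0.0383,0,0],[0.085,-0.0067,-0.0383,0,0],[0.085,-0.0067,-0.0383,0,0],[0.085,-0.0067,-0.0383,0,0],[0.085,-0.0067,-0.0383,0,0],[0.085,0,0,0,0]]'; python3 look.py w5 hub_mouth:0.073 spindle_grip:0.077 caddy:0
```

```text
t: 10.1
eef_pos: [0.4751, -0.3268, 0.3201]
tool_rot: [-0.0, 0.995, -0.098, -0.001]
contact_force: [0.6, -0.5, -0.2]
gripper_width: 0.996
grasp_force: 0.0
t: 11.1
eef_pos: [0.485, 0.109, 0.3201]
tool_rot: [-0.002, 0.996, -0.092, 0.001]
contact_force: [0.7, -0.3, -0.0]
gripper_width: 0.994
grasp_force: 0.0
t 11.1 tcp [0.485  0.109  0.3201] a -10.61
hub_mouth [335.7 131.3] 0.88 [0.5549 0.0916 0.073 ]
hub_mouth [ 67.9 287.3] 0.72 [0.4915 0.3102 0.073 ]
spindle_grip [ 66.9 282. ] 0.65 [0.4968 0.3053 0.077 ]
caddy [117.  255.8] 0.86 [0.4932 0.3054 0.    ]
```

View pics/w5.png

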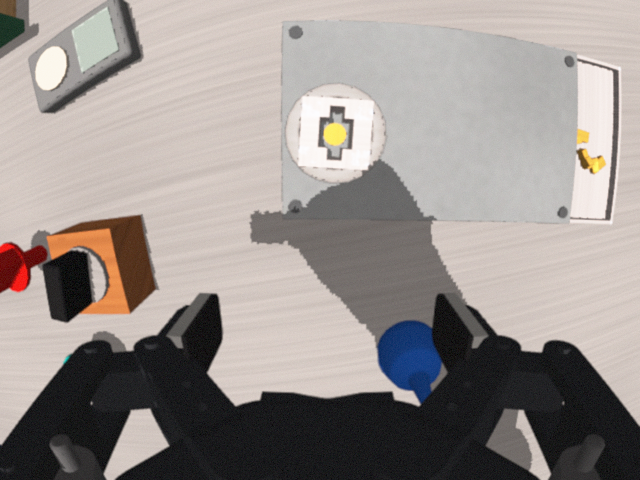

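The wrist view shows the hub with its cross-shaped bore at (335,132) and yellow spring pad. The spindle is at (67,285) and the blower at (410,355).

```bash
cat > hub.py <<'E'
import sys
from h import *
np.set_printoptions(precision=4,suppress=True)
def hubm(im,m,px,r=80):
    # rectify top plane z=.073 to world grid, 0.25 mm/px, rows=-x? grid: col -> world y, row -> world x
    c=onz("wrist",px,.073,m); K=np.array(m["intrinsics"]);R=np.array(m["R"]);t=np.array(m["t"])
    g=np.arange(-160,160)*.00025; X,Y=np.meshgrid(c[0]+g,c[1]+g,indexing="ij")
    W=np.stack([X,Y,np.full_like(X,.073)],-1)@R.T+t
    rr=np.hypot(W[...,0],W[...,1]); th=np.arctan2(rr,W[...,2])
    u=K[0,2]+K[0,0]*th*W[...,0]/rr; v=K[1,2]+K[1,1]*th*W[...,1]/rr
    return c,cv2.remap(im,u.astype(np.float32),v.astype(np.float32),1)
if __name__=="__main__":
    im,D=bot.read_camera("wrist"); m=bot.camera_model("wrist")
    p=bot.pinpoint("hub_mouth","wrist")[0]["at"]
    c,w=hubm(im,m,p); cv2.imwrite("pics/hubr.png",cv2.resize(w,None,fx=2,fy=2))
    gr=cv2.cvtColor(w,cv2.COLOR_BGR2GRAY); hs=cv2.cvtColor(w,cv2.COLOR_BGR2HSV)
    k=((gr<215)|(hs[...,1]>60)).astype(np.uint8)
    n,l,st,ce=cv2.connectedComponentsWithStats(k)
    for i in range(1,n):
        if 1500<st[i,4]<16000:
            ys,xs=np.nonzero(l==i); pts=np.stack([xs,ys],1).astype(np.float32)
            rct=cv2.minAreaRect(pts); print("c",c[:2]+(np.array(rct[0])[::-1]-160)*.00025,"size",np.array(rct[1])*.25,rct[2],"centroid",c[:2]+(ce[i][::-1]-160)*.00025,st[i,4]*.0625)
E
python3 hub.py
```

```text
c [0.5542 0.0913] size [20.2781 32.1627] 14.300277709960938 centroid [0.5543 0.0913] 490.0625
```

View pics/hubr.png

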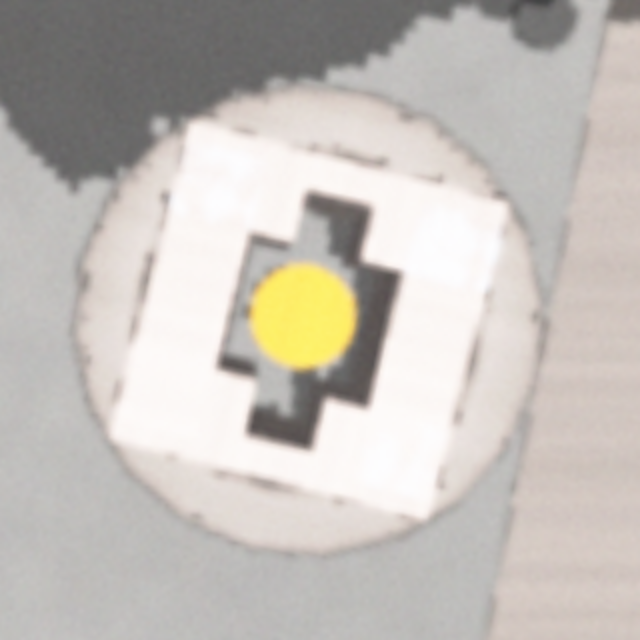

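```bash
python3 -m pendant '[[0.085,-0.006,-0.036,0,0],[0.085,-0.006,-0.036,0,0],[0.085,-0.006,-0.036,0,0],[0.085,-0.006,-0.036,0,0],[0.085,-0.006,-0.036,0,0],[0.085,0,0,0,0],[0.085,0,0,0,0]]'; python3 look.py w6 spindle_grip:0.077 caddy:0
```

```text
t: 11.98
eef_pos: [0.4909, 0.2841, 0.3194]
tool_rot: [-0.0, 0.995, -0.097, -0.0]
contact_force: [0.3, -1.2, 0.7]
gripper_width: 0.997
grasp_force: 0.0
t 11.9833 tcp [0.4909 0.2841 0.3194] a -11.11
spindle_grip [291.2 255.3] 0.84 [0.4938 0.3051 0.077 ]
spindle_grip [147.7 252.7] 0.8 [0.513  0.3978 0.077 ]
spindle_grip [246.6 387.7] 0.67 [0.4023 0.3601 0.077 ]
```

View pics/w6.png

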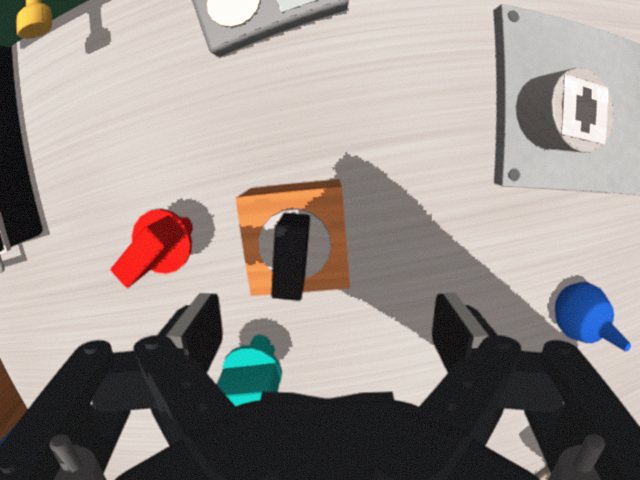

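The hub is at (0.5542, 0.0913) with its keyways at about -14.3°. In this view the black bar grip runs from (293,212) to (287,300) in the caddy, close to the camera axis. The red and turquoise look-alikes are at (150,245) and (250,375).

```bash
cat > sp.py <<'E'
import sys
from h import *
np.set_printoptions(precision=4,suppress=True)
im,D=bot.read_camera("wrist"); m=bot.camera_model("wrist"); s=bot.get_obs(); tcp=np.array(s["eef_pos"]); q=s["tool_rot"]; a=2*np.arctan2(q[2],q[1])
ex=np.array([np.cos(a),np.sin(a),0]); ey=np.array([np.sin(a),-np.cos(a),0]); cam=-np.array(m["R"]).T@m["t"]
print("tcp",tcp,"a",np.degrees(a),"cam rel",(cam-tcp)@ex,(cam-tcp)@ey)
at=min((r["at"] for r in bot.pinpoint("spindle_grip","wrist")),key=lambda p:np.hypot(p[0]-float(sys.argv[1]),p[1]-float(sys.argv[2])))
g=cv2.cvtColor(im,cv2.COLOR_BGR2HSV)[...,2]<60
n,l,st,ce=cv2.connectedComponentsWithStats(g.astype(np.uint8))
i=l[int(at[1]),int(at[0])]; k=l==i; print(at,i,st[i])
ys,xs=np.nonzero(k)
P=np.array([onz("wrist",(x,y),.096,m) for x,y in zip(xs,ys)])-tcp
X,Y=P@ex,P@ey; print("x",X.min(),X.max())
for x0 in np.arange(X.min()+.003,X.max()-.002,.004):
    w=abs(X-x0)<.001; print(round(x0,4),Y[w].min(),Y[w].max())
print("depth at", [dep("wrist",(at[0]+dx,at[1]+dy),D,m) for dx,dy in((0,0),(0,20),(-4,30))])
x,y,w,h=st[i][:4]; cv2.imwrite("pics/sp.png",cv2.resize(im[y-30:y+h+30,x-40:x+w+40],None,fx=4,fy=4,interpolation=2))
E
python3 sp.py 291 255
```

```text
tcp [0.4916 0.2807 0.3195] a -11.425531451776921 cam rel 0.06617587863120487 0.0005543867377822163
[284.9, 260.9] 50 [ 266  216   38   86 2721]
x -0.022450998613196452 0.02679624763551563
-0.0195 -0.03406270112750688 -0.01736376935632157
-0.0155 -0.03384352133664107 -0.016687787797737618
-0.0115 -0.03302635021417438 -0.01600715543896807
-0.0075 -0.032829861890419754 -0.01481320367931823
-0.0035 -0.03261111980330704 -0.014699614777306651
0.0005 -0.03240330611142539 -0.014068953888010513
0.0045 -0.03220605643454116 -0.013970212452758021
0.0085 -0.032019033019712345 -0.013345841364544307
0.0125 -0.03129000614564531 -0.013271459585439864
0.0165 -0.03112540928011331 -0.012654832363250986
0.0205 -0.029878787994094505 -0.01259155222254221
0.0245 -0.027012097863484522 -0.012008475810381017
depth at [array([0.4975, 0.3023, 0.0955]), array([0.4861, 0.3051, 0.0957]), array([0.4807, 0.3087, 0.0959])]
```

View pics/sp.png

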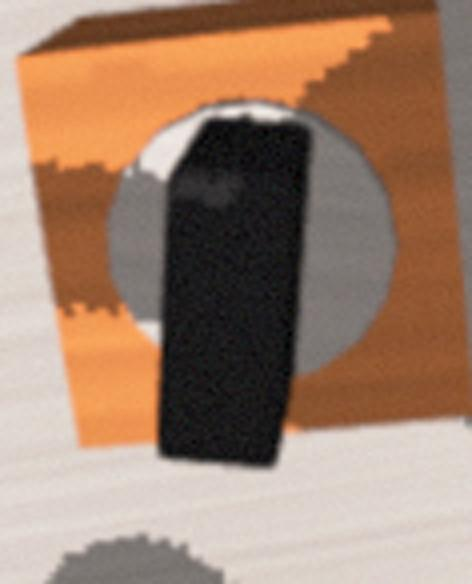

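```bash
python3 -m pendant '[[0.05,-0.0005,-0.012,0.02,0],[0.05,-0.0005,-0.0114,0.015,0],[0.05,0,0,0,4.7],[0.05,0,0,0,0],[0.05,0,0,0,0],[0.05,0,0,0,0],[0.05,0,0,0,0]]'; python3 look.py w7 spindle_grip:0.077; python3 sp.py 320 300
```

```text
t: 12.82
eef_pos: [0.495, 0.3054, 0.2852]
tool_rot: [-0.0, 0.99, -0.139, 0.0]
contact_force: [-0.1, -0.3, 0.1]
gripper_width: 0.578
grasp_force: 0.0
t 12.8167 tcp [0.495  0.3054 0.2852] a -15.93
spindle_grip [157.8 286. ] 0.91 [0.5124 0.3978 0.077 ]
spindle_grip [328.8 276.2] 0.87 [0.4935 0.3046 0.077 ]
tcp [0.4948 0.3058 0.285 ] a -15.93071250961011 cam rel 0.06622393758580773 0.000509311733555316
[330.3, 273.0] 34 [ 309  226   39  102 3706]
x -0.020257374248324026 0.02942360012883419
-0.0173 -0.007770467821158011 0.00849015853236708
-0.0133 -0.007692663925754346 0.008411881049639424
-0.0093 -0.007627978374863811 0.008817388143602046
-0.0053 -0.00755775380869558 0.008742627341996725
-0.0013 -0.007491305195574153 0.009134517135935405
0.0027 -0.007879259678181207 0.009063954908137812
0.0067 -0.007809256698715285 0.008997305342587069
0.0107 -0.007765047023617126 0.008934410544569046
0.0147 -0.0077090475974580346 0.00931663760582491
0.0187 -0.0076499318154756085 0.009258332676491824
0.0227 -0.007152247933948396 0.008754261691437662
0.0267 -0.006669114772798447 0.008265846271048514
depth at [array([0.5012, 0.302 , 0.095 ]), array([0.4915, 0.3048, 0.0947]), array([0.4877, 0.3078, 0.0962])]
```

```bash
python3 -m pendant '[[0.05,0.0017,0.0007,0.02,0.5],[0.05,0,0,0.018,0],[0.05,0,0,0.009,0],[0.05,0,0,0,0],[0.05,0,0,0,0],[0,0,0,0,0],[0,0,0,0,0],[0,0,0,0,0],[0,0,0,0,0],[0,0,0,0,0],[0,0,0,0,0],[0,0,0,0,0]]' 80
```

```text
t: 14.02
eef_pos: [0.4964, 0.3053, 0.2388]
tool_rot: [-0.001, 0.99, -0.143, 0.001]
contact_force: [-0.6, -0.4, 6.6]
gripper_width: 0.196
grasp_force: 78.8
```

```bash
python3 -m pendant '[[0,0,0,-0.02,0],[0,0,0,-0.04,0],[0,0,0,-0.04,0],[0,0.0193,0.0315,0,0],[0,0.0193,0.0315,0,0],[0,0.0193,0.0315,0,0],[0,0.0193,0.0315,0,0],[0,0.0194,0.0314,0,0],[0,0.0194,0.0314,0,0],[0,0,0,0,-2.1],[0,0,0,0,0],[0,0,0,0,0]]'; python3 -m pendant '[[0,0,0,0,0],[0,0,0,0,0],[0,0,0,0,0]]'; python3 look.py w8 hub_mouth:0.073 spindle_grip:0.177 spindle_tip:0.106
python3 - <<'E'
import cv2,numpy as np
from station import bot
a=cv2.imread("pics/w8.png"); s,_=bot.read_camera("scene"); s=cv2.resize(s[170:270,270:410],(560,400),interpolation=2)
o=np.zeros((400,800,3),np.uint8); o[:,:560]=s; o[:320,560:]=cv2.resize(a[80:480,170:470],(240,320)); cv2.imwrite("pics/c8.png",o)
E
```

```text
t: 15.02
eef_pos: [0.5536, 0.091, 0.3374]
tool_rot: [-0.0, 0.992, -0.125, -0.0]
contact_force: [0.4, 1.1, -2.5]
gripper_width: 0.201
grasp_force: 78.5
t: 15.27
eef_pos: [0.5535, 0.0924, 0.3375]
tool_rot: [-0.0, 0.992, -0.124, -0.0]
contact_force: [-0.1, 0.2, -2.3]
gripper_width: 0.196
grasp_force: 78.5
t 15.2667 tcp [0.5535 0.0924 0.3375] a -14.22
hub_mouth [326.1 242.1] 0.81 [0.5544 0.0924 0.073 ]
spindle_grip [327.  321.2] 0.8 [0.5513 0.0925 0.177 ]
spindle_grip [ 34.8 358. ] 0.64 [0.5575 0.2558 0.177 ]
spindle_tip [ 70.3 324.1] 0.92 [0.5484 0.2895 0.106 ]
```

View pics/c8.png

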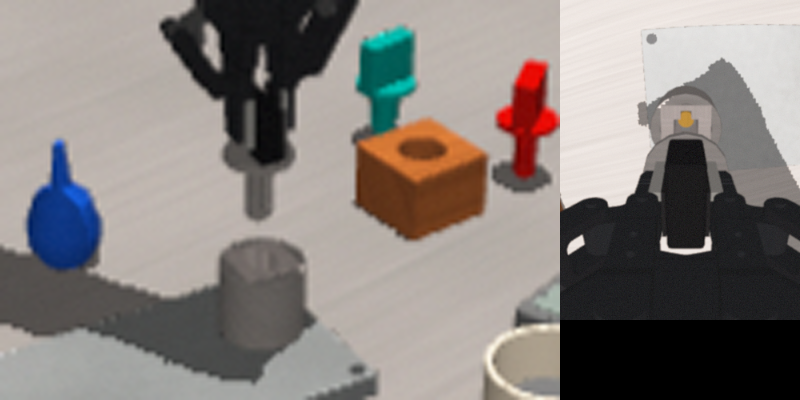

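The spindle hangs upright just above the hub; the wrist inset shows the bar grip in line with the keyway and pad. I'll measure the in-hand offset and the hub once more.

Run:
```python
from h import *
np.set_printoptions(precision=4,suppress=True)
from hub import hubm
im=cv2.imread("pics/w8.png"); m=bot.camera_model("wrist"); s=bot.get_obs(); tcp=np.array(s["eef_pos"]); a=np.radians(-14.22)
ex=np.array([np.cos(a),np.sin(a),0]); ey=np.array([np.sin(a),-np.cos(a),0]); print(tcp)
rel=lambda p,z:((onz("wrist",p,z,m)-tcp)@ex,(onz("wrist",p,z,m)-tcp)@ey)
for v in (265,285,310,340,370,380,385,390,395,400):
    row=im[v,290:370].astype(int).sum(1); d=np.nonzero(row<130)[0]; 
    if len(d): print(v,d.min()+290,d.max()+290,"rel@top",np.round(rel((d.min()+290,v),.1945),4),np.round(rel((d.max()+290,v),.1945),4))
print("col327", [(v,int(im[v,327].sum())) for v in list(range(240,266,3))+list(range(380,402,3))])
cv2.imwrite("pics/c9.png",cv2.resize(im[160:420,220:440],None,fx=2.3,fy=2.3,interpolation=2))
```

```text
[0.5538 0.0913 0.3376]
265 306 348 rel@top [ 0.0273 -0.0062] [0.0272 0.0072]
285 302 352 rel@top [ 0.0203 -0.0077] [0.0203 0.0086]
310 298 355 rel@top [ 0.0113 -0.0092] [0.0112 0.0098]
340 290 369 rel@top [-0.0005 -0.0124] [-0.0006  0.0151]
370 290 369 rel@top [-0.0135 -0.013 ] [-0.0136  0.0157]
380 290 369 rel@top [-0.0181 -0.0133] [-0.0182  0.016 ]
385 290 369 rel@top [-0.0205 -0.0134] [-0.0206  0.0161]
390 290 369 rel@top [-0.023  -0.0135] [-0.0231  0.0162]
395 290 369 rel@top [-0.0254 -0.0136] [-0.0256  0.0164]
400 290 369 rel@top [-0.028  -0.0138] [-0.0281  0.0165]
col327 [(240, 377), (243, 352), (246, 302), (249, 419), (252, 383), (255, 106), (258, 49), (261, 52), (264, 61), (380, 101), (383, 78), (386, 96), (389, 146), (392, 683), (395, 702), (398, 374), (401, 99)]
```

View pics/c9.png

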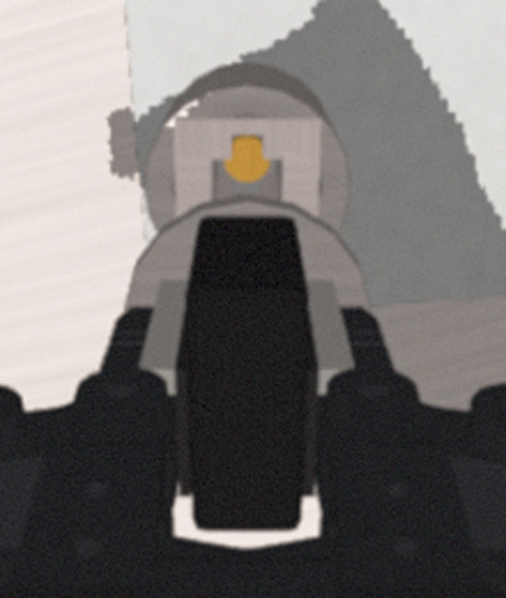

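Run:
```python
from h import *
m=bot.camera_model("wrist"); s=bot.get_obs(); tcp=np.array(s["eef_pos"]); a=np.radians(-14.22); print(tcp)
ex=np.array([np.cos(a),np.sin(a),0]); ey=np.array([np.sin(a),-np.cos(a),0])
for n,c in (("keyway end",(247,135)),("bore side R",(281,162)),("bore side L",(214,162)),("hub top L",(175,118)),("hub R",(321,118)),("rim",(247,86)),("rimL",(147,180)),("rimR",(349,180))):
    q=onz("wrist",(220+c[0]/2.3,160+c[1]/2.3),.073,m)-tcp; print(n,np.round([q@ex,q@ey],4))
```

```text
[0.55380149 0.09134918 0.33760319]
keyway end [0.0165 0.0007]
bore side R [0.0087 0.0102]
bore side L [ 0.0087 -0.0086]
hub top L [ 0.0214 -0.0194]
hub R [0.0213 0.0213]
rim [0.0303 0.0007]
rimL [ 0.0035 -0.0278]
rimR [0.0034 0.0296]
```

```bash
python3 -m pendant '[[0,0.0014,0.0004,0.01,0],[0,0,0,0.012,0],[0,0,0,0.006,0],[0,0,0,0.003,0],[0,0,0,0.003,0],[0,0,0,0.002,0],[0,0,0,0,0],[0,0,0,0,0]]'; python3 -m pendant '[[0,0,0,0.003,0],[0,0,0,0.002,0],[0,0,0,0,0],[0,0,0,0,0]]'
```

```text
t: 16.18
eef_pos: [0.5552, 0.0905, 0.3017]
tool_rot: [-0.0, 0.992, -0.125, 0.0]
contact_force: [-0.3, 0.1, -3.5]
gripper_width: 0.192
grasp_force: 78.5
t: 16.52
eef_pos: [0.5553, 0.0906, 0.2967]
tool_rot: [-0.0, 0.992, -0.125, 0.0]
contact_force: [1.3, 2.1, -3.2]
gripper_width: 0.196
grasp_force: 78.5
```

Tip entered freely; on to the keys.

```bash
python3 -m pendant '[[0,0,0,0.002,0],[0,0,0,0.002,0],[0,0,0,0.002,0],[0,0,0,0.001,0],[0,0,0,0,0],[0,0,0,0,0]]'; python3 -m pendant '[[0,0,0,0.002,0],[0,0,0,0.002,0],[0,0,0,0,0],[0,0,0,0,0]]'
```

```text
t: 17.02
eef_pos: [0.5552, 0.0906, 0.2895]
tool_rot: [-0.0, 0.992, -0.125, 0.0]
contact_force: [2.0, 3.6, -3.5]
gripper_width: 0.202
grasp_force: 78.6
t: 17.35
eef_pos: [0.5552, 0.0906, 0.2855]
tool_rot: [-0.0, 0.992, -0.125, 0.0]
contact_force: [2.2, 3.9, -2.9]
gripper_width: 0.197
grasp_force: 78.6
```

```bash
python3 -m pendant '[[0,0.0002,-0.0005,0.003,0],[0,0,0,0.004,0],[0,0,0,0.004,0],[0,0,0,0.003,0],[0,0,0,0,0],[0,0,0,0,0]]'; python3 -m pendant '[[0,0,0,0.003,0],[0,0,0,0.003,0],[0,0,0,0.002,0],[0,0,0,0,0],[0,0,0,0,0]]'
```

```text
t: 17.85
eef_pos: [0.5553, 0.0908, 0.2709]
tool_rot: [0.0, 0.992, -0.125, -0.0]
contact_force: [3.3, 4.6, -5.9]
gripper_width: 0.197
grasp_force: 78.2
t: 18.27
eef_pos: [0.5555, 0.0908, 0.2638]
tool_rot: [-0.0, 0.992, -0.125, 0.0]
contact_force: [0.2, 3.6, 2.8]
gripper_width: 0.2
grasp_force: 79.6
```

```bash
python3 -m pendant '[[0,0,0,0.002,0],[0,0,0,0.0015,0],[0,0,0,0.0005,0],[0,0,0,0,0],[0,0,0,0,0]]'; python3 -m pendant '[[0,0,0,0.0005,0],[0,0,0,0.0005,0],[0,0,0,0,0],[0,0,0,0,0]]'
```

```text
t: 18.68
eef_pos: [0.5556, 0.0908, 0.2603]
tool_rot: [-0.0, 0.992, -0.125, 0.0]
contact_force: [-1.4, 3.1, 7.6]
gripper_width: 0.198
grasp_force: 80.5
t: 19.02
eef_pos: [0.5556, 0.0908, 0.2598]
tool_rot: [-0.0, 0.992, -0.125, 0.0]
contact_force: [-3.6, 2.8, 11.6]
gripper_width: 0.199
grasp_force: 81.1
```

```bash
python3 -m pendant '[[0,0,0,0.0006,0],[0,0,0,0,0],[0,0,0,0,0],[0,0,0,0,0]]'
python3 - <<'E'
from h import *
np.set_printoptions(precision=4,suppress=True)
s,_=bot.read_camera("scene"); t,D=bot.read_camera("top")
o=np.zeros((560,800,3),np.uint8); o[:400,:560]=cv2.resize(s[170:270,270:410],(560,400),interpolation=2); o[:300,560:]=cv2.resize(s[250:350,145:225],(240,300)); o[400:,:]=cv2.resize(t[230:310,320:720],None,fx=2,fy=2)[:160,:800] if 0 else 0
o[400:,:400]=cv2.resize(t[240:304,355:515],(400,160),interpolation=2); o[300:540,560:]=cv2.resize(s[245:305,240:300],(240,240),interpolation=2); cv2.imwrite("pics/f.png",o)
m=bot.camera_model("top"); hs=cv2.cvtColor(t,cv2.COLOR_BGR2HSV)
y=(hs[...,0]>15)&(hs[...,0]<35)&(hs[...,1]>120)&(hs[...,2]>100); y[:245]=0;y[295:]=0;y[:,:325]=0;y[:,420:]=0
k,l,st,c=cv2.connectedComponentsWithStats(y.astype(np.uint8))
a=np.radians(-11.3)
for i in range(1,k):
    w=onz("top",c[i],.007,m)-np.array([.546,-.017,0]); print("deck xy",w[0]*np.cos(a)+w[1]*np.sin(a),-w[0]*np.sin(a)+w[1]*np.cos(a),st[i,4],"depth z",dep("top",c[i],D,m)[2])
E
```

```text
t: 19.35
eef_pos: [0.5556, 0.0908, 0.2598]
tool_rot: [-0.0, 0.992, -0.125, 0.0]
contact_force: [-4.8, 2.0, 17.4]
gripper_width: 0.196
grasp_force: 82.0
deck xy 0.0034016664820720015 -0.1104072683016988 39 depth z 0.011444899700285616
deck xy -0.01614287106527062 -0.11629496812447382 20 depth z 0.012612002909607734
deck xy -0.019643469318202617 -0.13395896257932344 41 depth z 0.00782561997233322
```

View pics/f.png

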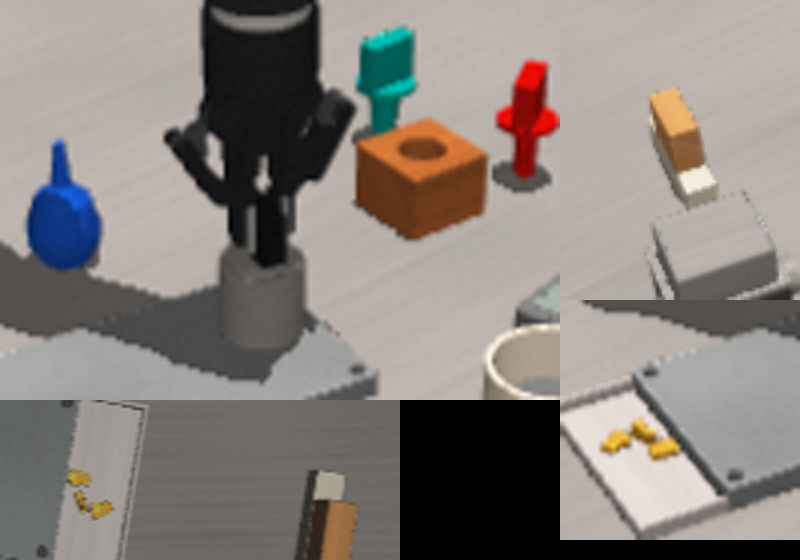

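The spindle is flush on the hub, all three chips are in the trough and the scraper is standing upright. Handing in.

```bash
python3 -c "
from station import bot
print(bot.hand_in())"
```

```text
the job is handed in; nothing more can be done
None
```

I handed the job in at about 19 s of the 67 s allowed (no verdict was returned): all three chips are in the trough, the scraper stands upright on the cart top, and the spindle is keyed, flush on the hub and held down with about 17 N.

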